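# Hold the sweet dispenser's sprung gate open over a katori

### The arm

A 6-joint arm with a two-finger parallel gripper is mounted at the origin on the work surface. World frame = base frame: x ahead of the robot, y to its left, z up, the work surface at z = 0. Lengths are in m, angles in degrees, forces in N, time in s.
With the tool pointing down it reaches from about 0.3 to 0.75 m from the base axis. Payload 8.5 kg.
Tool frame: the origin (TCP) lies midway between the tips of the shut fingers; the grasp point (between the pads) lies 19 mm behind it; y points along the fingers, x is the direction in which the jaws open and shut, and the axes are right-handed (so a half turn about y gives the same grasp; the last joint's range is limited). The gripper opens to 85 mm and grips with 20 to 120 N. Pads are 22 mm wide; open, the fingers measure 114 mm over their backs; the gripper's body (76 mm by 85 mm) begins 54 mm behind the grasp point. The pads swing forward as they close: fully open they stand 13 mm farther back than shut.
Start: joints at [-88.31, 21.807, 74.336, -0, 83.858, -12.336], TCP at [0.133, -0.534, 0.231] pointing down, gripper open.
Joint ranges: [-178.18, 178.18], [-50.72, 133.34], [12.68, 142.11], [-81.47, 261.47], [9.98, 163.14], [-165.26, 165.26]. Speed limits (degrees/s): [136.94, 136.94, 180, 180, 180, 180].

### API

Orientations are given as a 3x3 rotation matrix whose columns are the frame's x, y, z axes.
In Python, from rig import env gives the robot as it stands.
- The arm moves only by the tool carry_out, never from a script. Its argument "plan" is a list of rows, each a list of 3 entries, a list of its own where there are three numbers: the shift along the tool's x, y, z in m, then the turn, a rotation vector about the tool's x, y, z in degrees, then the finger opening in m, from 0 to 0.0854. In form: [[[dx, dy, dz], [ax, ay, az], jaw], ...]. A call has 1 to 8 rows; each row shifts and turns the commanded pose from where the row before left it, along the tool's axes as they then stand; what a row does not reach is not made up. A row lasts 1/8 s, in which the tool goes at most 62.5 mm and 10.7 degrees, less where a joint would pass 70% of its speed; a pose out of reach is approached as far as the arm can. A call is refused whole if a number of a shift passes 0.0625 or a number of a turn 10.7, either way. A call with a gripper value outside its range is refused whole. The fingers move at their own pace and stop on an object; "force" is the grip in N (left out, the last holds). Time passes only in rows, so rows that do not move let the fingers close. It gives the time, the measured TCP pose, the force and the opening at its end, in the units of the state.
- env.observe(): the state, without advancing time (a new reading comes with each control period).
- env.get_image(name): name is "scene" or "top"; returns a dict with "image" (400x640x3 uint8, red, green, blue), "vfov" (degrees; the focal length in pixels is half the picture's height over the tangent of half this angle, whatever the lens; pixels are square), "cx", "cy" (the principal point, pixels), "rvec" (rotation vector, rad) and "tvec" (3), from world to camera coordinates, as OpenCV has them. Camera axes: x right, y down, z forward; pixel columns grow to the right and rows downward; lengths in m; the calibration is good to about 2 mm. A picture is of the moment at which its call begins. There is no depth.
- env.close_job(): hands the job in, once; it reports no verdict.
Trained networks look in a picture, given as the dict that the camera call returned (one of the last four; its "shot" number tells which), for a name from the list of things; names that differ only in an ending like _2 or _b are one class to them, and where a whole thing is asked for, a point or a joint stands for the part that bears it (a point fixed in the world has none). Each returns a list of dicts, best first, with "conf" (0 to 1); they miss things now and then, are a little off and sometimes report something else, mostly with a low value. They report only what shows in the picture. A call takes as long as a camera call. They do not tell look-alikes from the thing itself.
- env.outline_of(target, picture): "mask" (400x640 bool, what is visible of it) and "pixel" ([row, column] in pixels, amid what is visible of it).
The state is a dict: "time_s": time; "q": joint angles; "qvel": joint speeds; "joint_efforts": joint torques, N m; "position": TCP position; "tool_rot": TCP orientation; "ft_force": force on the tool from outside, world axes, zero at the start; "wrist_torque": the same for the moment, N m; "grip_width": finger opening in m.
Only numpy, scipy, OpenCV 4.12 (cv2) and the standard library are available. Lean on these libraries where they do the work, as an engineer would, in place of code of your own. Each camera call takes 0.05 s, during which the arm holds its last target.

### The job

Pick the small deep katori out of the wooden tray and stand it upright, centred on the steel disc below the mouth of the sweet dispenser, while its gate is still shut. Then take the brass pin on the dispenser's sprung gate arm and swing the arm round to its far stop, so that all three sweets roll into the katori, and finish while still holding the arm firmly at the stop (it springs shut if let go). Leave the other dishes in the tray, the tumbler and the jar where they are.

Things in the scene. Friction and masses are not known exactly. Their poses are not given: they have to be found in the camera images.
- katori_center (a point): The katori to use: the tallest of the three dishes in the tray. Round open steel bowl, 66 mm across the rim, 60 mm at 12 mm up, 50 mm at the foot, 40 mm high, wall 3 mm, about 70 g. This point is its centre, 20 mm above its underside; z axis up. It stands on the tray's floor in any of three places in a row.
- tray: Fixed wooden tray, 170 mm (its x) by 360 mm (its y), walls 22 mm high and 6 mm thick, floor 6 mm thick. Origin on the table under its centre. Three steel dishes stand in it in a row along its y, about 115 mm apart, in any order.
- dispenser: Fixed wooden sweet dispenser. Origin on the table under its catch disc's centre; x axis points from there along the rising chute. Base board 90 mm wide, 6 mm thick, x -45 to 235 mm. Chute 34 mm wide, falls at 18 degrees to an open mouth: lip at x 45 mm, 74 mm above the table, sides 7 mm higher. Gate arm over the chute, top of its bar 157 mm up. Hanger post at x 204 mm.
- disc (a point): Centre of the top of the round steel catch disc (72 mm across, top 8 mm above the table) on the dispenser's base board: where the katori has to stand.
- gate (a joint): Angle of the steel gate arm about its upright pivot, rad. 0: shut, the arm lies along the chute from pivot towards disc, its hanging plate blocking the sweets. Grows counter-clockwise seen from above (pin swings to the dispenser's -y side) to a hard stop at 0.9. A spring always pulls it to 0: about 2.5 N at the pin when shut, 6 N at the stop.
- gate_pin (a point): Middle of the upright brass pin on the gate arm: round, 16 mm across, standing 42 mm up from the top of the arm's bar (from 157 to 199 mm above the table); this point is 178 mm above the table, 85 mm from the pivot axis. It turns with the arm.
- gate_pivot (a point): Point on the arm's upright pivot axis, at the same height as the pin's middle. At gate angle 0 the pin lies from here in the dispenser's -x direction.
- sweet0_center (a point): Centre of boiled sweet 0, a hard amber ball 22 mm across, 12 g, waiting in the chute behind the gate (the first in the row).
- sweet1_center (a point): Centre of boiled sweet 1, a hard amber ball 22 mm across, 12 g, waiting in the chute behind the gate (the second in the row).
- sweet2_center (a point): Centre of boiled sweet 2, a hard amber ball 22 mm across, 12 g, waiting in the chute behind the gate (the last in the row).
- wide_katori_center (a point): Leave alone. Wide steel katori in the tray, 92 mm across, 30 mm high; point at its centre, half-way up.
- chutney_dish_center (a point): Leave alone. Shallow steel dish in the tray, 64 mm across, 14 mm high; point at its centre, half-way up.
- tumbler_center (a point): Leave alone. Plastic tumbler, 72 mm across, 105 mm high; point at its centre, half-way up.
- pickle_jar_center (a point): Leave alone. Ceramic pickle jar with cap, 92 mm across, 122 mm high; point at its centre, half-way up.
Mind the look-alikes: they are no part of the job. What is shaped like the part that bears katori_center but green or pink is not meant.

How it is judged:
By the outcome, as a careful person would: the job done as asked, in the order asked, and still so for the second after the job is handed in, while the arm keeps its last pose, push and grip.
It also fails if it takes over 64 s, if anything falls off the work surface, if the arm or the gripper's body presses on something with over 40 N, if the wrist force passes 120 N, or if a joint passes its speed limit or range.

## Working session

There is one attempt and no reset: what is moved stays moved. The work goes in short steps, Python scripts to look and compute and a tool call to move; the robot and the scene stay as the last step left them, time stands still between calls to the robot, and variables do not carry over. Pictures are saved under pics/ and viewed, and the job is handed in when it is done.

Besides the shell and the picture viewer there is one more tool, called after "Emit:" as name(argument=value, ...), one argument or row to a line, values as JSON. carry_out: Moves the arm, as the interface text tells. Its arguments: {"type":"object","properties":{"plan":{"type":"array","items":{"type":"array"}},"force":{"type":"number"}},"required":["plan"]}

```bash
ls; mkdir -p pics; cat > h.py <<'E'
import numpy as np, cv2
from rig import env
def K(p):
    f=200/np.tan(np.radians(p["vfov"])/2); return np.array([[f,0,p["cx"]],[0,f,p["cy"]],[0,0,1]])
def cam(p): 
    R=cv2.Rodrigues(np.array(p["rvec"],float))[0]; return R,np.array(p["tvec"],float).ravel()
def onz(p,col,row,z):
    R,t=cam(p); d=R.T@np.linalg.inv(K(p))@np.array([col,row,1.]); c=-R.T@t
    return c+d*(z-c[2])/d[2]
def proj(p,X):
    R,t=cam(p); x=(K(p)@(R@np.atleast_2d(np.array(X,float)).T+t[:,None])); return (x[:2]/x[2]).T
def save(p,n): cv2.imwrite("pics/"+n,p["image"][:,:,::-1])
E
python3 - <<'E'
from h import *
s=env.observe(); print({k:np.round(v,3).tolist() for k,v in s.items()})
for n in("scene","top"):
    p=env.get_image(n); save(p,n+"0.png"); print(n,p["vfov"],p["rvec"],p["tvec"],p.keys())
    for t in ["katori_center","tray","dispenser","disc","gate","gate_pin","sweet0_center","wide_katori_center","chutney_dish_center","tumbler_center","pickle_jar_center"]:
        try:
            print(t,[(np.round(r["pixel"],1).tolist(),round(r["conf"],2),int(r["mask"].sum())) for r in env.outline_of(t,p)])
        except Exception as e: print(t,e)
E
```

```text
pics
{'time_s': 0.0, 'q': [-88.308, 21.842, 74.386, -0.002, 83.857, -12.336], 'qvel': [-0.112, 0.044, 0.134, -0.09, -0.035, 0.057], 'joint_efforts': [-0.001, -44.847, -23.128, -0.0, 0.005, -0.0], 'position': [0.133, -0.533, 0.231], 'tool_rot': [[0.242, -0.0, 0.97], [-0.97, 0.001, 0.242], [-0.001, -1.0, 0.0]], 'ft_force': [-0.56, -0.189, -0.986], 'wrist_torque': [0.038, -0.001, -0.031], 'grip_width': 0.085}
scene 51.841059765984525 [ 2.15336292  0.67216369 -0.29421679] [-0.40945554 -0.11544033  1.3797835 ] dict_keys(['image', 'vfov', 'cx', 'cy', 'rvec', 'tvec', 'shot'])
katori_center [([225.5, 299.4], 0.96, 481), ([244.5, 339.4], 0.82, 506), ([202.2, 340.7], 0.74, 404), ([187.1, 286.3], 0.64, 374), ([361.5, 257.1], 0.44, 2847)]
tray [([196.5, 356.5], 0.66, 3314)]
dispenser [([286.6, 311.2], 0.81, 5057)]
disc [([282.0, 313.9], 0.56, 5182)]
gate [([256.7, 316.1], 0.66, 577)]
gate_pin [([256.0, 317.0], 0.62, 583)]
sweet0_center [([267.3, 311.5], 0.65, 65), ([325.7, 178.1], 0.62, 1779), ([263.1, 304.5], 0.39, 82)]
wide_katori_center [([173.0, 383.4], 0.76, 424)]
chutney_dish_center [([189
[... 194 characters left out ...]
 0.18285358] [-0.07638714  0.54869057  1.22576152] dict_keys(['image', 'vfov', 'cx', 'cy', 'rvec', 'tvec', 'shot'])
katori_center [([185.9, 310.2], 0.79, 420), ([273.3, 260.6], 0.69, 479), ([230.4, 310.6], 0.62, 441), ([212.3, 255.0], 0.61, 451)]
tray [([212.9, 221.3], 0.83, 6433)]
dispenser [([182.5, 373.3], 0.87, 3491), ([209.2, 214.5], 0.23, 399)]
disc [([182.1, 373.4], 0.6, 3541)]
gate [([149.8, 381.8], 0.55, 264)]
gate_pin [([149.1, 377.9], 0.68, 329)]
sweet0_center []
wide_katori_center [([200.1, 172.1], 0.6, 858), ([165.8, 453.5], 0.44, 1181)]
chutney_dish_center [([206.0, 215.3], 0.77, 422)]
tumbler_center [([230.5, 472.5], 0.91, 808)]
pickle_jar_center [([167.2, 454.7], 0.71, 1172)]
```

View pics/scene0.png

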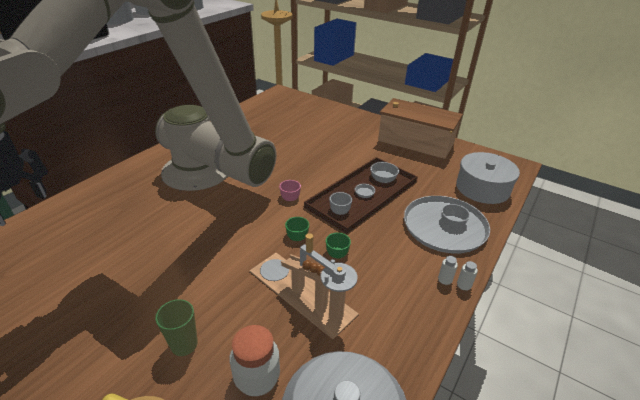

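View pics/top0.png

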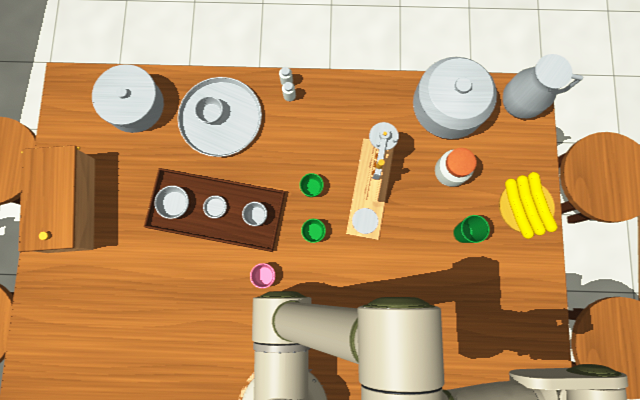

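```bash
python3 - <<'E'
import cv2
a=cv2.imread("pics/top0.png");b=cv2.imread("pics/scene0.png")
cv2.imwrite("pics/topc.png",cv2.resize(a[110:300,140:400],None,fx=3,fy=3,interpolation=2))
cv2.imwrite("pics/scenec.png",cv2.resize(b[150:340,230:440],None,fx=3,fy=3,interpolation=2))
E
```

```text
(no output)
```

View pics/topc.png

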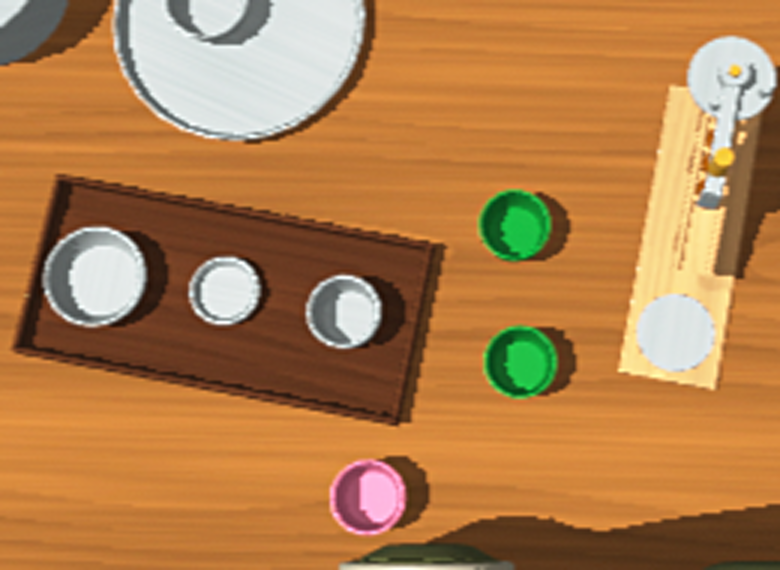

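View pics/scenec.png

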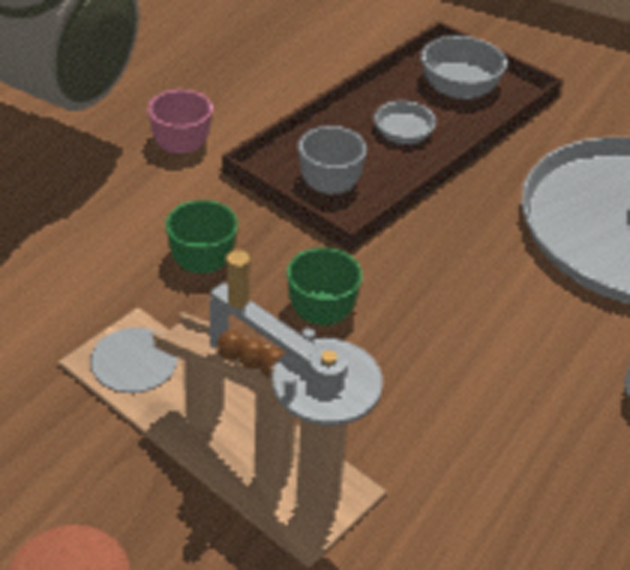

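```bash
cat > m.py <<'E'
from h import *
ps={n:env.get_image(n) for n in("scene","top")}
def rim(n,pt,tgt):
    p=ps[n]; L=env.outline_of(tgt,p)
    L=[r for r in L if np.hypot(r["pixel"][0]-pt[1],r["pixel"][1]-pt[0])<15]
    return L[0]["mask"] if L else None
E
python3 - <<'E'
from m import *
from scipy.optimize import minimize
# render cone silhouette and maximise IoU with mask
def sil(p,c,z0,prof):
    a=np.linspace(0,2*np.pi,60); pts=[]
    for h,r in prof: pts.append(np.c_[c[0]+r*np.cos(a),c[1]+r*np.sin(a),np.full(60,z0+h)])
    q=proj(p,np.vstack(pts)); m=np.zeros((1600,2560),np.uint8)
    hull=cv2.convexHull(((q+0.5)*4).astype(np.float32)); cv2.fillConvexPoly(m,hull.astype(np.int32),1)
    return cv2.resize(m.astype(np.float32),(640,400),interpolation=cv2.INTER_AREA)
def fit(n,pt,tgt,z0,prof,c0):
    m=rim(n,pt,tgt); 
    if m is None: return None
    p=ps[n]; m=m.astype(np.float32)
    f=lambda c:-np.minimum(sil(p,c,z0,prof),m).sum()/np.maximum(sil(p,c,z0,prof),m).sum()
    r=minimize(f,c0,method="Nelder-Mead",options=dict(initial_simplex=[c0,c0+[.01,0],c0+[0,.01]],xatol=1e-4)); return r.x.round(4),round(-r.fun,3)
kp=[(0,.025),(.012,.03),(.04,.033)]
c0=onz(ps["top"],255,214,.03)[:2]
print("kat",c0)
for n,pt in(("top",(255,213)),("scene",(341,203))): print(n,fit(n,pt,"katori_center",.006,kp,c0))
for t,pt,pf in(("chutney_dish_center",{"top":(215,206),"scene":(365,189)},[(0,.027),(.014,.032)]),("wide_katori_center",{"top":(172,200),"scene":(383,173)},[(0,.035),(.03,.046)])):
    for n in pt: print(t,n,fit(n,pt[n],t,.006,pf,onz(ps["top"],*pt["top"],.02)[:2]))
# disc via colour ellipse
for n,pt,w in(("top",(364,221),20),("scene",(274,269),22)):
    im=ps[n]["image"].astype(int); m=((im.max(2)-im.min(2))<25)&(im[:,:,2]>100)
    yy,xx=np.mgrid[:400,:640]; m&=(abs(xx-pt[0])<w)&(abs(yy-pt[1])<w)
    k,l,s,ce=cv2.connectedComponentsWithStats(m.astype(np.uint8)); i=1+np.argmax(s[1:,4]); 
    cn=cv2.findContours((l==i).astype(np.uint8),0,1)[0][0]; e=cv2.fitEllipse(cn); print(n,s[i],ce[i],e, onz(ps[n],*e[0],.008),onz(ps[n],*ce[i],.008))
for n,pt in(("top",(383,153)),("scene",(309,240))): pass
E
python3 - <<'E'
import cv2
a=cv2.imread("pics/top0.png");b=cv2.imread("pics/scene0.png")
cv2.imwrite("pics/topd.png",cv2.resize(a[115:245,335:415],None,fx=4.5,fy=4.5,interpolation=2))
cv2.imwrite("pics/scened.png",cv2.resize(b[225:335,245:365],None,fx=5,fy=5,interpolation=2))
E
```

```text
kat [0.50422152 0.09833514]
top (array([0.5039, 0.0994]), np.float64(0.952))
scene (array([0.5051, 0.0981]), np.float64(0.928))
chutney_dish_center top (array([0.5239, 0.2143]), np.float64(0.946))
chutney_dish_center scene (array([0.5236, 0.2126]), np.float64(0.9))
wide_katori_center top (array([0.5306, 0.3287]), np.float64(0.966))
wide_katori_center scene (array([0.5331, 0.3283]), np.float64(0.86))
top [352 208  26  26 515] [364.77669903 220.4776699 ] ((364.7755126953125, 220.48936462402344), (24.413482666015625, 25.02946662902832), 151.5216522216797) [ 0.49769292 -0.20283644  0.008     ] [ 0.49772556 -0.20283941  0.008     ]
scene [260 259  29  22 456] [273.24561404 270.08991228] ((273.33056640625, 269.963623046875), (20.60758399963379, 26.83664894104004), 93.29964447021484) [ 0.49851042 -0.20728135  0.008     ] [ 0.49860393 -0.20773242  0.008     ]
```

View pics/topd.png

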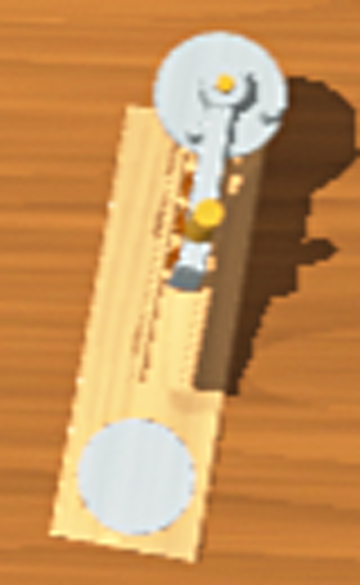

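View pics/scened.png

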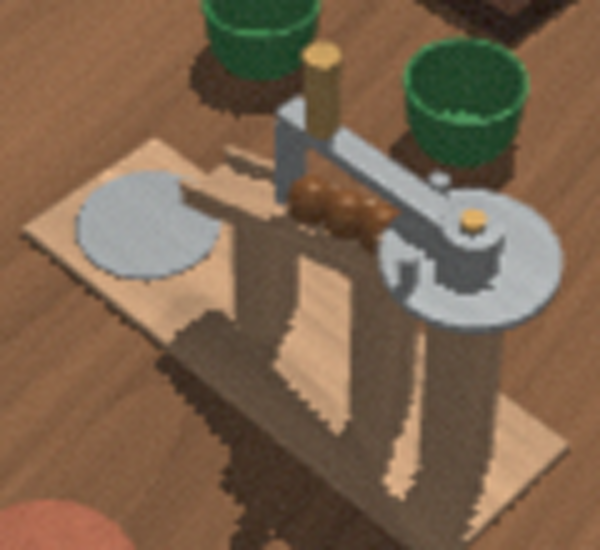

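```bash
python3 - <<'E'
from h import *
ps={n:env.get_image(n) for n in("scene","top")}
def tri(a,b):
    P=[K(ps[n])@np.c_[cam(ps[n])] for n in("top","scene")]
    X=cv2.triangulatePoints(P[0],P[1],np.array(a,float),np.array(b,float)).ravel();return (X[:3]/X[3]).round(4)
T=ps["top"]
c=[onz(T,*q,.006) for q in((346.1,234.3),(378.3,240.1),(363.9,138.3))]
print(np.round(c,4)); d=(c[2]-c[0])[:2]; print("dir x",np.degrees(np.arctan2(d[1],d[0])),np.linalg.norm(d))
e=(c[0]-c[1])[:2]; print("dir y",np.degrees(np.arctan2(e[1],e[0])),np.linalg.norm(e))
print("pintop",tri((381.7,162.3),(309.4,235.4)),onz(T,381.7,162.3,.199),onz(ps["scene"],309.4,235.4,.199))
print("pinbot",onz(ps["scene"],309.4,251.5,.157))
print("pivtop",tri((385,133.4),(339.6,268.6)),onz(T,385,133.4,.166),onz(ps["scene"],339.6,268.6,.166))
print("tray corners", [onz(T,*q,.028).round(3) for q in((160,169),(288,191),(274,250),(146,226))])
E
```

```text
[[ 0.4582 -0.1521  0.006 ]
 [ 0.4448 -0.2406  0.006 ]
 [ 0.7345 -0.1984  0.006 ]]
dir x -9.512782034581027 0.28009470974233036
dir y 81.33863944688692 0.08955745067746236
pintop [ 0.6149 -0.223   0.1984] [ 0.61381697 -0.22371711  0.199     ] [ 0.616386   -0.22231274  0.199     ]
pinbot [ 0.61928953 -0.22572177  0.157     ]
pivtop [ 0.6991 -0.2361  0.1631] [ 0.69756394 -0.23615112  0.166     ] [ 0.70109703 -0.23768569  0.166     ]
tray corners [array([0.624, 0.37 , 0.028]), array([0.571, 0.011, 0.028]), array([0.408, 0.042, 0.028]), array([0.463, 0.394, 0.028])]
```

```bash
cat >> h.py <<'E'
from scipy.spatial.transform import Rotation as Ro
def Rt(jaw,tilt=0):
    j=np.radians(jaw); x=np.array([np.cos(j),np.sin(j),0]); y=np.array([0,0,-1.]); R=np.c_[x,y,np.cross(x,y)]
    return R@Ro.from_euler('x',tilt,degrees=True).as_matrix()
def const(p0,R0,p1,R1,n):
    w=Ro.from_matrix(R0.T@R1).as_rotvec(degrees=True)/n; w=w.round(2)
    A=np.zeros((3,3)); R=R0.copy()
    for i in range(n): A+=R; R=R@Ro.from_rotvec(w,degrees=True).as_matrix()
    d=np.linalg.solve(A,np.array(p1)-p0).round(4); R=R0.copy(); p=np.array(p0)
    for i in range(n): p=p+R@d; R=R@Ro.from_rotvec(w,degrees=True).as_matrix()
    print(n,"rows",d.tolist(),w.tolist(),"end",p.round(4)); return p,R
E
python3 - <<'E'
from h import *
s=env.observe(); p,R=np.array(s["position"]),np.array(s["tool_rot"])
R1=Rt(-46,10); p,R=const(p,R,[.508,.1025,.13],R1,16)
const(p,R,[.508,.1025,.008],R1,6)
E
```

```text
16 rows [-0.0242, 0.0097, 0.0392] [0.61, -1.87, 0.16] end [0.508  0.1019 0.1307]
6 rows [-0.0001, 0.0202, -0.0035] [0.0, 0.0, 0.01] end [0.5078 0.1025 0.0077]
```

Emit:
carry_out(
  plan=[
    [[-0.0242,0.0097,0.0392],[0.61,-1.87,0.16],0.085],
    [[-0.0242,0.0097,0.0392],[0.61,-1.87,0.16],0.085],
    [[-0.0242,0.0097,0.0392],[0.61,-1.87,0.16],0.085],
    [[-0.0242,0.0097,0.0392],[0.61,-1.87,0.16],0.085],
    [[-0.0242,0.0097,0.0392],[0.61,-1.87,0.16],0.085],
    [[-0.0242,0.0097,0.0392],[0.61,-1.87,0.16],0.085],
    [[-0.0242,0.0097,0.0392],[0.61,-1.87,0.16],0.085],
    [[-0.0242,0.0097,0.0392],[0.61,-1.87,0.16],0.085],
  ],
)

```text
time_s: 2.7
position: [0.3611, -0.2403, 0.1669]
tool_rot: [[0.486, 0.071, 0.871], [-0.874, 0.052, 0.483], [-0.011, -0.996, 0.087]]
ft_force: [0.4, -0.1, -0.4]
grip_width: 0.0851
```

Emit:
carry_out(
  plan=[
    [[-0.0242,0.0097,0.0392],[0.61,-1.87,0.16],0.085],
    [[-0.0242,0.0097,0.0392],[0.61,-1.87,0.16],0.085],
    [[-0.0242,0.0097,0.0392],[0.61,-1.87,0.16],0.085],
    [[-0.0242,0.0097,0.0392],[0.61,-1.87,0.16],0.085],
    [[-0.0242,0.0097,0.0392],[0.61,-1.87,0.16],0.085],
    [[-0.0242,0.0097,0.0392],[0.61,-1.87,0.16],0.085],
    [[-0.0242,0.0097,0.0392],[0.61,-1.87,0.16],0.085],
    [[-0.0242,0.0097,0.0392],[0.61,-1.87,0.16],0.085],
  ],
)

```text
time_s: 3.7
position: [0.5085, 0.1035, 0.1307]
tool_rot: [[0.696, 0.126, 0.707], [-0.718, 0.12, 0.685], [0.001, -0.985, 0.174]]
ft_force: [-0.3, -0.3, 0.0]
grip_width: 0.0851
```

Emit:
carry_out(
  plan=[
    [[0,0,0],[0,0,0],0.085],
    [[0,0,0],[0,0,0],0.085],
  ],
)

```text
time_s: 3.95
position: [0.5079, 0.1017, 0.1307]
tool_rot: [[0.695, 0.125, 0.708], [-0.719, 0.12, 0.685], [0.001, -0.985, 0.173]]
ft_force: [-0.8, -0.1, -0.4]
grip_width: 0.0851
```

```bash
python3 - <<'E'
from h import *
s=env.observe(); p,R=np.array(s["position"]),np.array(s["tool_rot"]); print(s["time_s"],p,R.round(3),s["q"],s["ft_force"])
R1=Rt(-46,10); const(p,R,[.508,.1025,.008],R1,6)
for n in ("top","scene"):
    q=env.get_image(n); save(q,n+"1.png")
    print(n,[(np.round(r["pixel"]),r["conf"]) for r in env.outline_of("katori_center",q)])
a=cv2.imread("pics/top1.png")[110:300,140:340];b=cv2.imread("pics/scene1.png")[140:330,230:430]
cv2.imwrite("pics/c1.png",np.hstack([cv2.resize(a,(400,380),interpolation=2),cv2.resize(b,(400,380),interpolation=2)]))
E
```

```text
3.95 [0.50786437 0.10168573 0.13069932] [[ 0.695  0.125  0.708]
 [-0.719  0.12   0.685]
 [ 0.001 -0.985  0.173]] [-5.6622963  21.38086424 94.52590648  8.91492583 57.8844881  35.96876124] [-0.78684216 -0.07898084 -0.39555164]
6 rows [-0.0001, 0.0202, -0.0034] [0.01, 0.01, 0.01] end [0.5082 0.1027 0.0078]
top [(array([227., 312.]), 0.85), (array([188., 311.]), 0.82), (array([276., 262.]), 0.78)]
scene [(array([225., 296.]), 0.95), (array([189., 286.]), 0.76), (array([203., 342.]), 0.73), (array([247., 337.]), 0.56)]
```

View pics/c1.png

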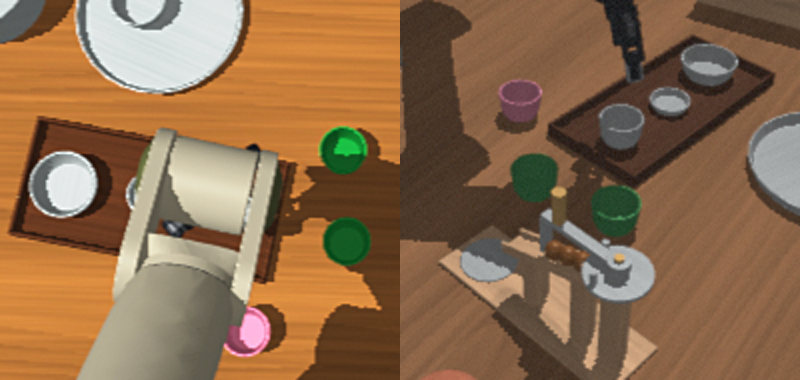

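```bash
python3 - <<'E'
from h import *
s=env.observe(); p,R=np.array(s["position"]),np.array(s["tool_rot"]); q=env.get_image("scene")
tip=p-R[:,1]*.013
print(proj(q,[p,tip+R[:,0]*.0425,tip-R[:,0]*.0425,[.5045,.099,.046]]))
cv2.imwrite("pics/c2.png",cv2.resize(cv2.imread("pics/scene1.png")[120:240,280:420],None,fx=5,fy=5,interpolation=2))
E
```

```text
[[343.78069371 174.02016572]
 [346.72877495 178.91276662]
 [340.00908121 162.05841808]
 [340.60333137 198.08110921]]
```

View pics/c2.png

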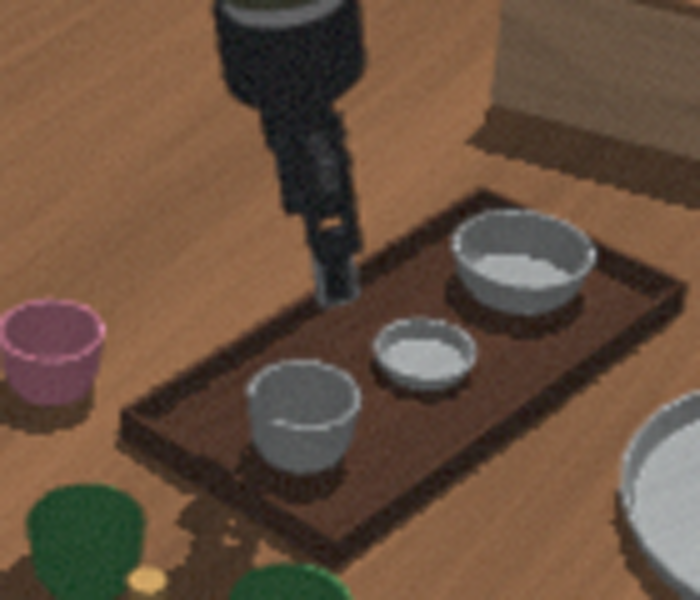

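Candidates (scene px): steel bowl in the tray (341,203), green (297,228) and (338,245), pink (290,190), steel bowl on the plate (455,215). The first fits, as it's steel, in the tray and the tallest of the three; the enlarged crop confirms it. Descending.

Emit:
carry_out(
  plan=[
    [[-0.0001,0.0202,-0.0034],[0,0,0],0.085],
    [[-0.0001,0.0202,-0.0034],[0,0,0],0.085],
    [[-0.0001,0.0202,-0.0034],[0,0,0],0.085],
    [[-0.0001,0.0202,-0.0034],[0,0,0],0.085],
    [[-0.0001,0.0202,-0.0034],[0,0,0],0.085],
    [[-0.0001,0.0202,-0.0034],[0,0,0],0.085],
    [[0,0,0],[0,0,0],0.085],
  ],
)

```text
time_s: 5.08
position: [0.5077, 0.1025, 0.0069]
tool_rot: [[0.694, 0.123, 0.709], [-0.72, 0.12, 0.684], [-0.001, -0.985, 0.172]]
ft_force: [0.7, -0.0, 0.6]
grip_width: 0.0848
```

```bash
python3 - <<'E'
from h import *
p=env.get_image("scene"); save(p,"s3.png")
cv2.imwrite("pics/c3.png",cv2.resize(cv2.imread("pics/s3.png")[140:240,280:420],None,fx=5,fy=5,interpolation=2))
E
```

```text
(no output)
```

View pics/c3.png

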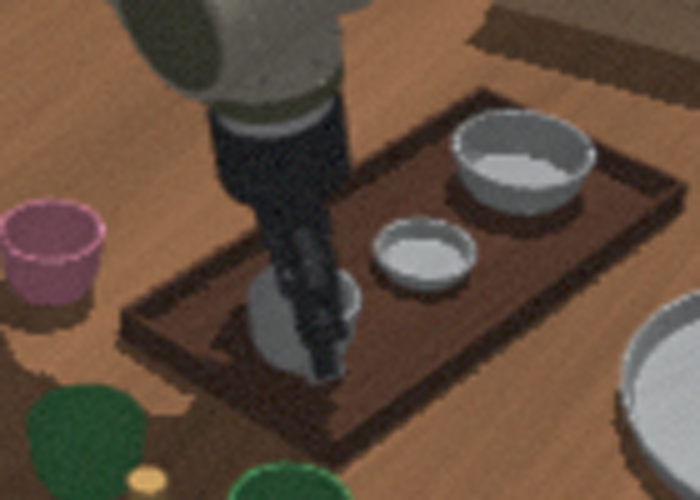

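Fingers straddle the katori, the near finger outside the wall at about (345,212). Closing gently.

Emit:
carry_out(
  plan=[
    [[0,0,0],[0,0,0],0.055],
    [[0,0,0],[0,0,0],0.055],
    [[0,0,0],[0,0,0],0.055],
    [[0,0,0],[0,0,0],0.055],
    [[0,0,0],[0,0,0],0.055],
    [[0,0,0],[0,0,0],0.055],
  ],
  force=30,
)

```text
time_s: 5.88
position: [0.5088, 0.1027, 0.009]
tool_rot: [[0.695, 0.127, 0.708], [-0.719, 0.119, 0.685], [0.003, -0.985, 0.174]]
ft_force: [-1.6, -1.1, 4.8]
grip_width: 0.0633
```

Emit:
carry_out(
  plan=[
    [[0,-0.0049,0.0009],[0,0,0],0.055],
    [[0,-0.0099,0.0017],[0,0,0],0.055],
    [[0,-0.0197,0.0035],[0,0,0],0.055],
    [[0,-0.0197,0.0035],[0,0,0],0.055],
    [[0,-0.0197,0.0035],[0,0,0],0.055],
    [[0,0,0],[0,0,0],0.055],
  ],
)

```text
time_s: 6.62
position: [0.509, 0.103, 0.0845]
tool_rot: [[0.695, 0.129, 0.707], [-0.719, 0.119, 0.685], [0.004, -0.984, 0.175]]
ft_force: [-0.1, 0.8, -1.2]
grip_width: 0.0631
```

```bash
python3 - <<'E'
from h import *
s=env.observe(); p,R=np.array(s["position"]),np.array(s["tool_rot"]); print(p,s["ft_force"],s["grip_width"])
for n in ("top","scene"):
    q=env.get_image(n); save(q,n+"4.png"); print(n,proj(q,[p-R[:,1]*.028]))
cv2.imwrite("pics/c4.png",cv2.resize(cv2.imread("pics/scene4.png")[110:230,270:410],None,fx=5,fy=5,interpolation=2))
E
```

```text
[0.50897853 0.10303175 0.08447752] [-0.07616543  0.78589452 -1.16596693] 0.0631389248636998
top [[250.32003463 208.82006743]]
scene [[342.33376899 179.47243329]]
```

View pics/c4.png

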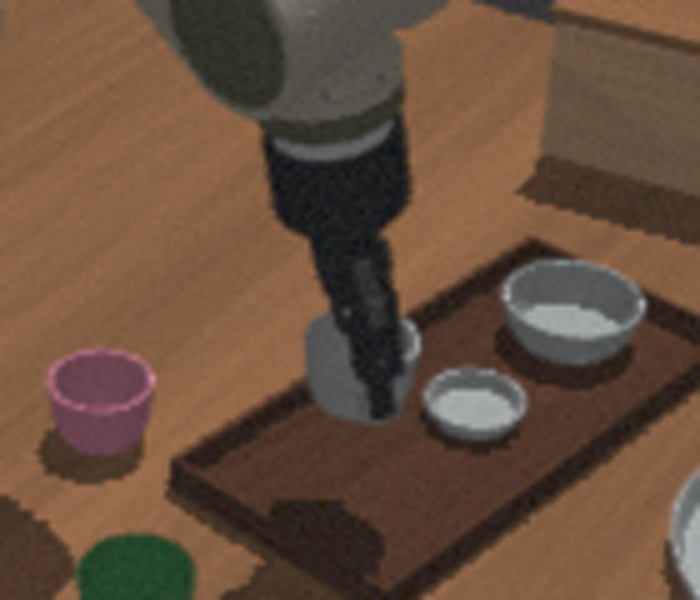

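```bash
python3 - <<'E'
from h import *
s=env.observe(); p,R=np.array(s["position"]),np.array(s["tool_rot"])
R1=Rt(-99.3,10.1); b=R.T@(np.array([.5045,.099,.006])-[.5088,.1027,.009]); print(b)
d=np.array([.497,-.203,.008]); t=d-R1@b; print(t)
p,R=const(p,R,t+[-.005,0,.11],R1,12)
const(p,R,t+[0,0,.03],R1,4)
E
```

```text
[-0.00032977  0.00197427 -0.00609701]
[ 0.50252866 -0.20423952  0.01101288]
12 rows [0.0247, -0.0048, -0.009] [0.01, 4.38, -0.77] end [ 0.498  -0.2039  0.1207]
4 rows [-0.0001, 0.0198, -0.0024] [-0.0, -0.01, -0.0] end [ 0.5024 -0.2042  0.0411]
```

Emit:
carry_out(
  plan=[
    [[0.0247,-0.0048,-0.009],[0.01,4.38,-0.77],0.055],
    [[0.0247,-0.0048,-0.009],[0.01,4.38,-0.77],0.055],
    [[0.0247,-0.0048,-0.009],[0.01,4.38,-0.77],0.055],
    [[0.0247,-0.0048,-0.009],[0.01,4.38,-0.77],0.055],
    [[0.0247,-0.0048,-0.009],[0.01,4.38,-0.77],0.055],
    [[0.0247,-0.0048,-0.009],[0.01,4.38,-0.77],0.055],
  ],
)

```text
time_s: 7.48
position: [0.5393, -0.0524, 0.101]
tool_rot: [[0.295, 0.165, 0.941], [-0.955, 0.052, 0.291], [-0.001, -0.985, 0.173]]
ft_force: [-0.2, 0.7, -0.7]
grip_width: 0.0635
```

Emit:
carry_out(
  plan=[
    [[0.0247,-0.0048,-0.009],[0.01,4.38,-0.77],0.055],
    [[0.0247,-0.0048,-0.009],[0.01,4.38,-0.77],0.055],
    [[0.0247,-0.0048,-0.009],[0.01,4.38,-0.77],0.055],
    [[0.0247,-0.0048,-0.009],[0.01,4.38,-0.77],0.055],
    [[0.0247,-0.0048,-0.009],[0.01,4.38,-0.77],0.055],
    [[0.0247,-0.0048,-0.009],[0.01,4.38,-0.77],0.055],
    [[0,0,0],[0,0,0],0.055],
    [[0,0,0],[0,0,0],0.055],
  ],
)

```text
time_s: 8.48
position: [0.4981, -0.2032, 0.1202]
tool_rot: [[-0.161, 0.172, 0.972], [-0.987, -0.027, -0.159], [-0.001, -0.985, 0.175]]
ft_force: [0.6, 0.6, -0.7]
grip_width: 0.063
```

Emit:
carry_out(
  plan=[
    [[-0.0001,0.0198,-0.0024],[0,0,0],0.055],
    [[-0.0001,0.0198,-0.0024],[0,0,0],0.055],
    [[-0.0001,0.0198,-0.0024],[0,0,0],0.055],
    [[-0.0001,0.0198,-0.0024],[0,0,0],0.055],
    [[0,0,0],[0,0,0],0.055],
  ],
)

```text
time_s: 9.1
position: [0.5023, -0.2029, 0.0399]
tool_rot: [[-0.161, 0.171, 0.972], [-0.987, -0.026, -0.159], [-0.002, -0.985, 0.173]]
ft_force: [0.1, 0.4, 0.7]
grip_width: 0.063
```

```bash
python3 - <<'E'
from h import *
s=env.observe(); p,R=np.array(s["position"]),np.array(s["tool_rot"]); print(p,R.round(3),s["ft_force"],s["grip_width"])
R1=Rt(-99.3,10.1); b=np.array([-0.0003,0.0020,-0.0061]); c=p+R@b; print("bowl bottom centre",c)
a=np.linspace(0,2*np.pi,72)
ims=[]
for n,(x0,y0) in (("scene",(220,200)),("top",(300,130))):
    q=env.get_image(n); save(q,n+"5.png")
    im=q["image"][:,:,::-1].copy()[y0:y0+120,x0:x0+120]; im=cv2.resize(im,None,fx=3.3,fy=3.3,interpolation=2)
    for h,r in((0,.025),(.04,.033)):
        u=(proj(q,np.c_[c[0]+r*np.cos(a),c[1]+r*np.sin(a),np.full(72,c[2]+h)])-[x0,y0]+.5)*3.3
        cv2.polylines(im,[u.astype(int).reshape(-1,1,2).astype(np.int32)],True,(0,0,255),1)
    ims.append(im)
cv2.imwrite("pics/c5.png",np.hstack(ims))
E
```

```text
[ 0.50232957 -0.20290607  0.03986901] [[-0.161  0.171  0.972]
 [-0.987 -0.026 -0.159]
 [-0.002 -0.985  0.173]] [0.10664388 0.4025992  0.68287805] 0.06295838481943677
bowl bottom centre [ 0.49678962 -0.20169326  0.03684609]
```

View pics/c5.png

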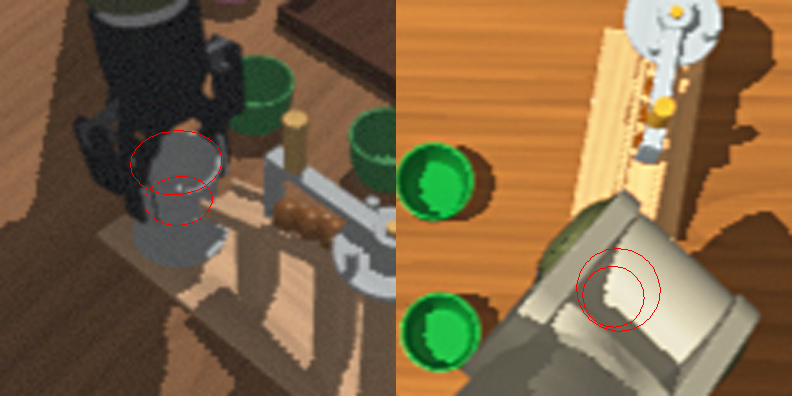

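Emit:
carry_out(
  plan=[
    [[0,0.0118,-0.0021],[0,0,0],0.055],
    [[0,0.0099,-0.0017],[0,0,0],0.055],
    [[0,0.0049,-0.0009],[0,0,0],0.055],
    [[0,0,0],[0,0,0],0.055],
  ],
)

```text
time_s: 9.7
position: [0.5026, -0.2041, 0.0138]
tool_rot: [[-0.163, 0.173, 0.971], [-0.987, -0.028, -0.16], [-0.001, -0.985, 0.175]]
ft_force: [0.4, -0.3, -0.8]
grip_width: 0.0629
```

Emit:
carry_out(
  plan=[
    [[0,0.0015,-0.0003],[0,0,0],0.055],
    [[0,0,0],[0,0,0],0.055],
    [[0,0,0],[0,0,0],0.055],
  ],
)

```text
time_s: 10.07
position: [0.5028, -0.2042, 0.0129]
tool_rot: [[-0.162, 0.174, 0.971], [-0.987, -0.028, -0.16], [-0.0, -0.984, 0.176]]
ft_force: [0.5, -0.7, -1.3]
grip_width: 0.0631
```

```bash
python3 - <<'E'
from h import *
s=env.observe(); p,R=np.array(s["position"]),np.array(s["tool_rot"]); print(p,s["ft_force"],s["grip_width"])
b=np.array([-0.0003,0.0020,-0.0061]); c=p+R@b; print("bowl bottom centre",c)
a=np.linspace(0,2*np.pi,72); n="scene";x0,y0=210,200
q=env.get_image(n); save(q,n+"6.png")
im=q["image"][:,:,::-1].copy()[y0:y0+120,x0:x0+120]; im=cv2.resize(im,None,fx=5,fy=5,interpolation=2)
for z,r,cc in((.008,.025,c),(.048,.033,c),(.008,.036,[.497,-.203])):
    u=(proj(q,np.c_[cc[0]+r*np.cos(a),cc[1]+r*np.sin(a),np.full(72,z)])-[x0,y0]+.5)*5
    cv2.polylines(im,[u.reshape(-1,1,2).astype(np.int32)],True,(0,0,255),1)
cv2.imwrite("pics/c6.png",im)
E
```

```text
[ 0.5027565  -0.20422944  0.01285707] [ 0.50538924 -0.69217399 -1.29823236] 0.0630895939285797
bowl bottom centre [ 0.49722757 -0.20301423  0.009815  ]
```

View pics/c6.png

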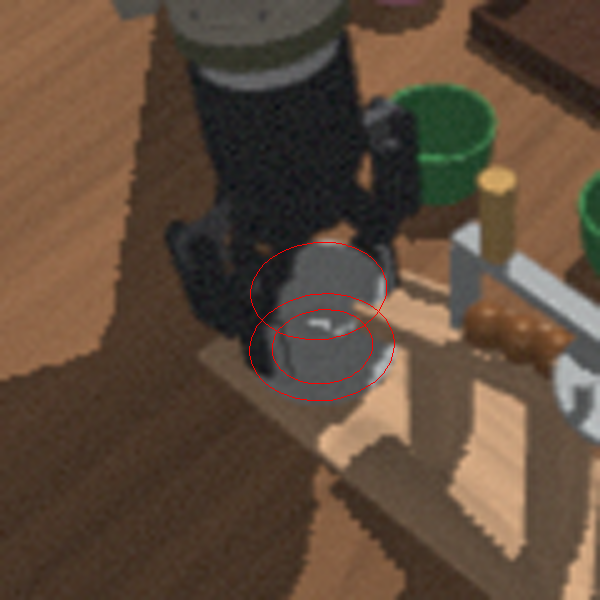

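Emit:
carry_out(
  plan=[
    [[0,0.001,-0.0002],[0,0,0],0.055],
    [[0,0,0],[0,0,0],0.055],
  ],
)

```text
time_s: 10.38
position: [0.5026, -0.2042, 0.0116]
tool_rot: [[-0.162, 0.173, 0.971], [-0.987, -0.028, -0.16], [-0.0, -0.984, 0.176]]
ft_force: [-0.2, -0.1, -1.0]
grip_width: 0.0633
```

Emit:
carry_out(
  plan=[
    [[0,0.001,-0.0002],[0,0,0],0.055],
    [[0,0,0],[0,0,0],0.055],
  ],
)

```text
time_s: 10.62
position: [0.5028, -0.2042, 0.0111]
tool_rot: [[-0.162, 0.174, 0.971], [-0.987, -0.029, -0.16], [-0.0, -0.984, 0.176]]
ft_force: [-0.3, 1.7, 4.1]
grip_width: 0.0632
```

Emit:
carry_out(
  plan=[
    [[0,0,0],[0,0,0],0.07],
    [[0,0,0],[0,0,0],0.085],
    [[0,0,0],[0,0,0],0.085],
    [[0,0,0],[0,0,0],0.085],
  ],
)

```text
time_s: 11.12
position: [0.5027, -0.2042, 0.0106]
tool_rot: [[-0.162, 0.173, 0.971], [-0.987, -0.028, -0.16], [-0.0, -0.984, 0.176]]
ft_force: [-0.2, -0.5, 0.4]
grip_width: 0.0847
```

Emit:
carry_out(
  plan=[
    [[0,-0.01,0],[0,0,0],0.085],
    [[0,-0.02,0],[0,0,0],0.085],
    [[0,-0.04,0],[0,0,0],0.085],
    [[0,-0.05,0],[0,0,0],0.085],
    [[0,-0.05,0],[0,0,0],0.085],
    [[0,-0.05,0],[0,0,0],0.085],
    [[0,-0.03,0],[0,0,0],0.085],
    [[0,0,0],[0,0,0],0.085],
  ],
)

```text
time_s: 12.12
position: [0.4594, -0.1974, 0.2594]
tool_rot: [[-0.163, 0.177, 0.971], [-0.987, -0.032, -0.16], [0.002, -0.984, 0.18]]
ft_force: [0.2, 0.3, -0.6]
grip_width: 0.0848
```

```bash
python3 - <<'E'
from h import *
s=env.observe(); p,R=np.array(s["position"]),np.array(s["tool_rot"]); print(p,s["ft_force"],s["grip_width"])
a=np.linspace(0,2*np.pi,72);ims=[]
for n,(x0,y0) in (("scene",(220,210)),("top",(305,120))):
    q=env.get_image(n); save(q,n+"7.png")
    print(n,[(np.round(r["pixel"]),round(r["conf"],2)) for r in env.outline_of("katori_center",q)])
    im=q["image"][:,:,::-1].copy()[y0:y0+120,x0:x0+120]; im=cv2.resize(im,None,fx=3.3,fy=3.3,interpolation=2)
    for z,r,cc in((.008,.025,[.497,-.203]),(.048,.033,[.497,-.203])):
        u=(proj(q,np.c_[cc[0]+r*np.cos(a),cc[1]+r*np.sin(a),np.full(72,z)])-[x0,y0]+.5)*3.3
        cv2.polylines(im,[u.reshape(-1,1,2).astype(np.int32)],True,(0,0,255),1)
    ims.append(im)
cv2.imwrite("pics/c7.png",np.hstack(ims))
E
```

```text
[ 0.45939164 -0.19737613  0.25943994] [ 0.18647649  0.34733075 -0.64702993] 0.08482409740390208
scene [(array([262., 276.]), 0.95), (array([227., 298.]), 0.85), (array([246., 337.]), 0.65), (array([188., 288.]), 0.65)]
top [(array([230., 312.]), 0.91), (array([185., 310.]), 0.86), (array([277., 264.]), 0.86)]
```

View pics/c7.png

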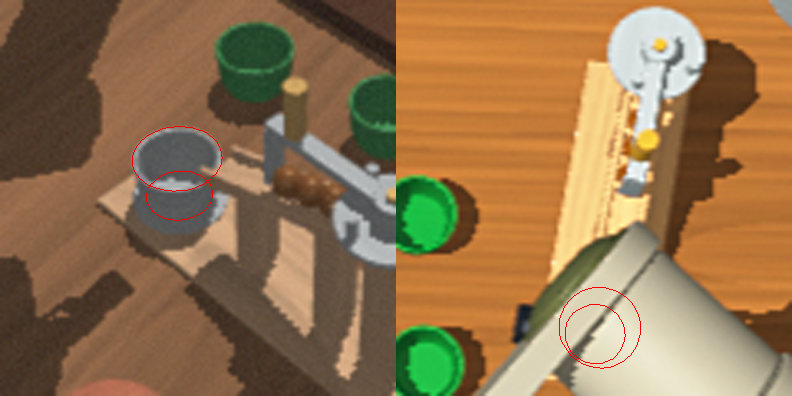

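```bash
python3 - <<'E'
from h import *
s=env.observe(); p,R=np.array(s["position"]),np.array(s["tool_rot"])
R1=Rt(-99.3,0)
p,R=const(p,R,[.6145,-.2225,.25],R1,6)
const(p,R,[.6145,-.2225,.164],R1,4)
E
```

```text
6 rows [0.0, 0.0036, 0.0261] [-1.67, -0.01, -0.01] end [ 0.6147 -0.2224  0.2501]
4 rows [0.0, 0.0215, -0.0] [0.0, 0.0, -0.01] end [ 0.6147 -0.2224  0.1641]
```

Emit:
carry_out(
  plan=[
    [[0,0.0036,0.0261],[-1.67,0,0],0.06],
    [[0,0.0036,0.0261],[-1.67,0,0],0.06],
    [[0,0.0036,0.0261],[-1.67,0,0],0.06],
    [[0,0.0036,0.0261],[-1.67,0,0],0.06],
    [[0,0.0036,0.0261],[-1.67,0,0],0.06],
    [[0,0.0036,0.0261],[-1.67,0,0],0.06],
    [[0,0,0],[0,0,0],0.06],
    [[0,0,0],[0,0,0],0.06],
  ],
)

```text
time_s: 13.32
position: [0.6146, -0.2226, 0.2506]
tool_rot: [[-0.162, 0.0, 0.987], [-0.987, 0.001, -0.162], [-0.001, -1.0, 0.0]]
ft_force: [0.1, 0.3, 0.8]
grip_width: 0.06
```

```bash
python3 - <<'E'
from h import *
s=env.observe(); p,R=np.array(s["position"]),np.array(s["tool_rot"]); print(p,R.round(3),s["q"],s["grip_width"])
a=np.linspace(0,2*np.pi,72);ims=[]
for n,(x0,y0) in (("scene",(225,170)),("top",(315,130))):
    q=env.get_image(n); save(q,n+"8.png")
    im=q["image"][:,:,::-1].copy()[y0:y0+120,x0:x0+120]; im=cv2.resize(im,None,fx=3.3,fy=3.3,interpolation=2)
    for z,r,cc in((.048,.033,[.497,-.203]),(.199,.008,[.6145,-.2225]),(.008,.036,[.497,-.203]),(p[2],.008,p)):
        u=(proj(q,np.c_[cc[0]+r*np.cos(a),cc[1]+r*np.sin(a),np.full(72,z)])-[x0,y0]+.5)*3.3
        cv2.polylines(im,[u.reshape(-1,1,2).astype(np.int32)],True,(0,0,255),1)
    ims.append(im)
cv2.imwrite("pics/c8.png",np.hstack(ims))
E
```

```text
[ 0.61460821 -0.22259911  0.25058639] [[-0.162  0.     0.987]
 [-0.987  0.001 -0.162]
 [-0.001 -1.     0.   ]] [-3.02887559e+01  3.21235917e+01  5.36529959e+01  6.01442181e-02
  9.42353982e+01  6.90571534e+01] 0.0600039419458567
```

View pics/c8.png

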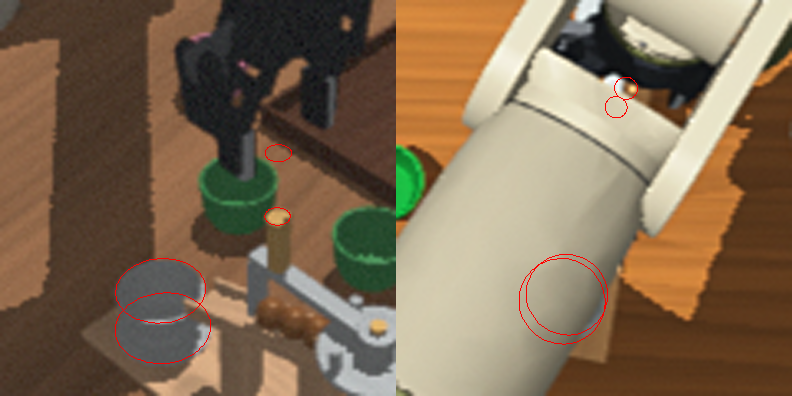

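The scene view shows the katori upright, its rim on the predicted ring around (274,258). The pin top, at about (309,235), lies on its predicted circle and midway between the fingers.

Emit:
carry_out(
  plan=[
    [[0,0.0215,0],[0,0,0],0.06],
    [[0,0.0215,0],[0,0,0],0.06],
    [[0,0.0215,0],[0,0,0],0.06],
    [[0,0.0205,0],[0,0,0],0.06],
    [[0,0,0],[0,0,0],0.06],
  ],
)

```text
time_s: 14.05
position: [0.6142, -0.2225, 0.1656]
tool_rot: [[-0.163, -0.001, 0.987], [-0.987, 0.001, -0.163], [-0.001, -1.0, -0.001]]
ft_force: [0.4, -1.2, 0.3]
grip_width: 0.0598
```

Emit:
carry_out(
  plan=[
    [[0,0,0],[0,0,0],0.03],
    [[0,0,0],[0,0,0],0.02],
    [[0,0,0],[0,0,0],0.008],
    [[0,0,0],[0,0,0],0.008],
    [[0,0,0],[0,0,0],0.008],
    [[0,0,0],[0,0,0],0.008],
  ],
  force=60,
)

```text
time_s: 14.8
position: [0.6154, -0.2227, 0.1676]
tool_rot: [[-0.162, 0.003, 0.987], [-0.987, -0.0, -0.162], [-0.0, -1.0, 0.003]]
ft_force: [-1.7, 2.7, 4.8]
grip_width: 0.0142
```

```bash
python3 - <<'E'
from h import *
s=env.observe(); p,R=np.array(s["position"]),np.array(s["tool_rot"]); print(s["time_s"],p,R.round(3),s["grip_width"],s["ft_force"])
q=env.get_image("scene"); save(q,"s9.png"); cv2.imwrite("pics/c9.png",cv2.resize(cv2.imread("pics/s9.png")[190:300,240:370],None,fx=5,fy=5,interpolation=2))
E
```

```text
14.8 [ 0.61536564 -0.22265366  0.16757118] [[-0.162  0.003  0.987]
 [-0.987 -0.    -0.162]
 [-0.    -1.     0.003]] 0.014240193344043785 [-1.7225678   2.69273425  4.84899038]
```

View pics/c9.png

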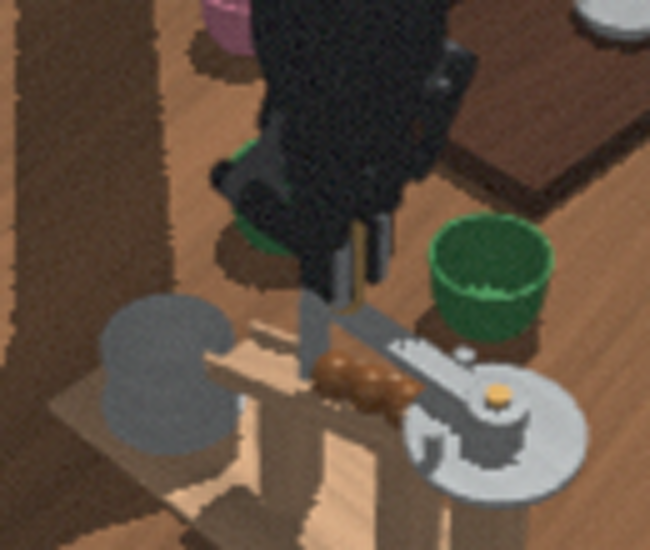

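Emit:
carry_out(
  plan=[
    [[0.0089,0,0.0005],[0,-6,0],0.008],
    [[0.0089,0,0.0005],[0,-6,0],0.008],
    [[0.0089,0,0.0005],[0,-6,0],0.008],
    [[0.0089,0,0.0005],[0,-6,0],0.008],
    [[0.0089,0,0.0005],[0,-6,0],0.008],
    [[0.0089,0,0.0005],[0,-6,0],0.008],
    [[0.0089,0,0.0005],[0,-6,0],0.008],
    [[0.0089,0,0.0005],[0,-6,0],0.008],
  ],
)

```text
time_s: 15.85
position: [0.6333, -0.2891, 0.1676]
tool_rot: [[0.628, 0.003, 0.779], [-0.779, 0.001, 0.628], [0.001, -1.0, 0.003]]
ft_force: [-0.7, 6.1, 6.6]
grip_width: 0.0142
```

Emit:
carry_out(
  plan=[
    [[0.003,0,0.0001],[0,-2,0],0.008],
    [[0.0015,0,0],[0,-1,0],0.008],
    [[0,0,0],[0,0,0],0.008],
  ],
)

```text
time_s: 16.23
position: [0.6361, -0.2924, 0.1676]
tool_rot: [[0.665, 0.003, 0.747], [-0.747, 0.001, 0.665], [0.001, -1.0, 0.003]]
ft_force: [-0.7, 4.0, 6.0]
grip_width: 0.0144
```

```bash
cat > chk.py <<'E'
from h import *
import sys
t=sys.argv[1]
s=env.observe(); p,R=np.array(s["position"]),np.array(s["tool_rot"]); print(s["time_s"],p,R.round(3),s["grip_width"],s["ft_force"])
d=p-np.array([.699,-.2362,0]); print("gate est",np.radians((np.degrees(np.arctan2(d[1],d[0]))-(180-9.3)+180)%360-180),"r",np.hypot(*d[:2]))
ims=[]
for n,(x0,y0) in (("scene",(230,190)),("top",(320,120))):
    q=env.get_image(n); save(q,n+t+".png"); print(n,[(np.round(r["pixel"]),round(r["conf"],2)) for r in env.outline_of("sweet0_center",q)])
    ims.append(cv2.resize(q["image"][y0:y0+125,x0:x0+120,::-1],None,fx=3.3,fy=3.3,interpolation=2))
cv2.imwrite("pics/c%s.png"%t,np.hstack(ims))
E
python3 chk.py 10
```

```text
16.225 [ 0.63607126 -0.2924044   0.16756427] [[ 0.665  0.003  0.747]
 [-0.747  0.001  0.665]
 [ 0.001 -1.     0.003]] 0.01442866052402011 [-0.68678413  4.0409361   5.96268144]
gate est 0.8913297024212677 r 0.08437392870213972
scene [(array([261., 270.]), 0.64), (array([259., 277.]), 0.29)]
top []
```

View pics/c10.png

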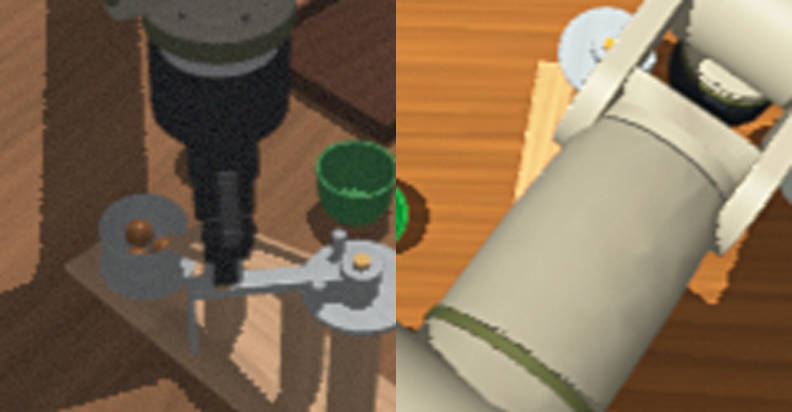

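Two sweets are visible in the katori, at (272,261) and (278,264), and the chute looks empty. Pressing on to the stop.

Emit:
carry_out(
  plan=[
    [[0.0015,0,0],[0,-1,0],0.008],
    [[0,0,0],[0,0,0],0.008],
  ],
  force=80,
)

```text
time_s: 16.68
position: [0.6366, -0.293, 0.1676]
tool_rot: [[0.678, 0.001, 0.735], [-0.735, 0.002, 0.678], [-0.001, -1.0, 0.002]]
ft_force: [-4.6, 7.3, 8.2]
grip_width: 0.0137
```

Emit:
carry_out(
  plan=[
    [[0.0015,0,0],[0,-1,0],0.008],
    [[0,0,0],[0,0,0],0.008],
  ],
)

```text
time_s: 16.92
position: [0.6369, -0.2932, 0.1676]
tool_rot: [[0.691, -0.001, 0.723], [-0.723, 0.004, 0.691], [-0.004, -1.0, 0.002]]
ft_force: [-10.0, 11.2, 10.5]
grip_width: 0.014
```

```bash
python3 chk.py 11; python3 -c "
import cv2;cv2.imwrite('pics/c12.png',cv2.resize(cv2.imread('pics/scene11.png')[235:305,245:365],None,fx=6,fy=6,interpolation=2))"
```

```text
16.925 [ 0.63685138 -0.29318614  0.16758721] [[ 0.691 -0.001  0.723]
 [-0.723  0.004  0.691]
 [-0.004 -1.     0.002]] 0.01399376693410418 [-10.04405739  11.24686536  10.52624054]
gate est 0.9044077662978435 r 0.08432004625959194
scene [(array([290., 317.]), 0.48)]
top []
```

View pics/c12.png

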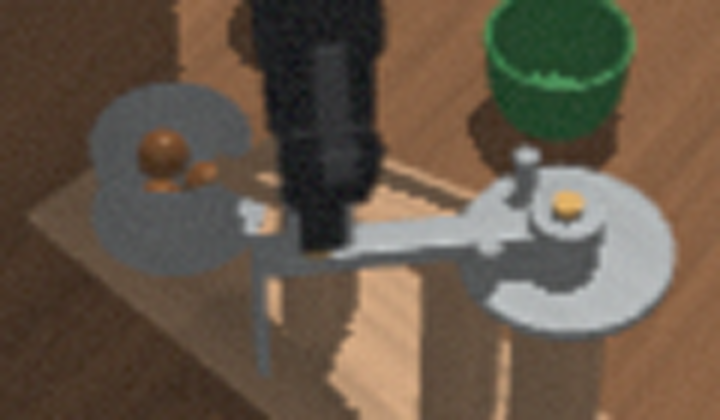

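Emit:
carry_out(
  plan=[
    [[0,0,0],[0,0,0],0.008],
    [[0,0,0],[0,0,0],0.008],
    [[0,0,0],[0,0,0],0.008],
    [[0,0,0],[0,0,0],0.008],
  ],
)

```text
time_s: 17.62
position: [0.6368, -0.2932, 0.1676]
tool_rot: [[0.691, -0.001, 0.723], [-0.723, 0.004, 0.691], [-0.003, -1.0, 0.002]]
ft_force: [-9.2, 11.6, 9.1]
grip_width: 0.014
```

```bash
python3 chk.py 13
```

```text
17.625 [ 0.63684138 -0.29319413  0.1676063 ] [[ 0.691 -0.001  0.723]
 [-0.723  0.004  0.691]
 [-0.003 -1.     0.002]] 0.01403727759963388 [-9.17374956 11.63576299  9.06835762]
gate est 0.9043974745574865 r 0.08433281829309523
scene [(array([259., 271.]), 0.54), (array([323., 176.]), 0.17)]
top []
```

View pics/scene13.png

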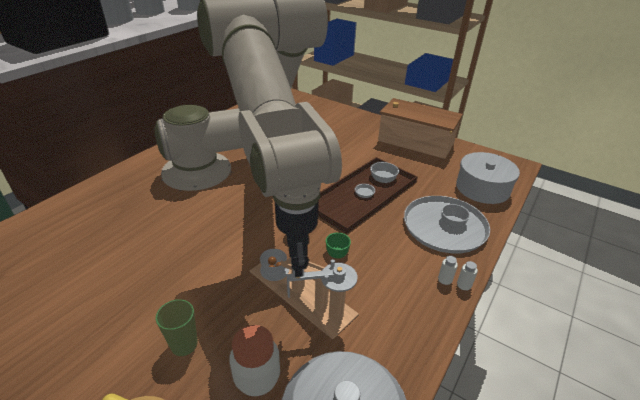

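The katori stands on the disc at (272,263) with the sweets inside. The arm is at its stop, and the other dishes, tumbler and jar look unmoved. Handing in.

```bash
python3 -c "
from rig import env
print(env.close_job())"
```

```text
the job is handed in; nothing more can be done
None
```

I set the small deep steel katori from the tray upright on the catch disc while the gate was still shut. I then gripped the brass pin, swung the arm to its far stop, and handed in at 17.7 s with the gripper still pressing it there.

**Last checks:**
- **Sweets:** an enlarged scene view showed all three in the katori. The network was less clear, marking them only with low confidence and missing some.
- **Gate:** the tool position gives an angle of about 0.90 rad. It barely moved under further push, and the wrist reading was about 15 N sideways and 9 N upward, so the arm is against the stop.
- **Katori:** its rim matched the ring predicted for the disc centre to about a pixel (roughly 3 mm). That is from the scene camera only, because the arm hid the katori from the top camera after placing.
- **Other items:** the two dishes left in the tray, the tumbler and the jar looked unmoved by eye; I did not measure them again.

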